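# Weed out the perished sieve buffer on the anvil

## Robot

A 6-joint arm with a two-finger parallel gripper is mounted at the origin on the work surface. World frame = base frame: x ahead of the robot, y to its left, z up, the work surface at z = 0. Lengths are in m, angles in rad, forces in N, time in s.
With the tool pointing down it reaches from about 0.325 to 0.9 m from the base axis. Payload 3.5 kg.
Tool frame: the origin (TCP) lies between the finger pads; the fingertips stand ctrl.tip_extent ahead of it and the grasp point (between the pads) lies 11 mm behind it (ctrl.tip_extent is the distance from the TCP to the fingertips, in m); z points along the fingers, y is the direction in which the jaws open and shut (so a half turn about z gives the same grasp; the last joint's range is limited). The gripper opens to 85 mm and grips with 20 to 120 N. Pads are 22 mm wide; open, the fingers measure 114 mm over their backs; the gripper's body (76 mm by 85 mm) begins 54 mm behind the grasp point. The pads swing forward as they close: fully open they stand 13 mm farther back than shut.
Start: joints at [1.066, 0.276, -0.026, 1.268, 0, 1.467], TCP at [0.244, 0.575, 0.239] pointing down, gripper open.
Joint ranges: [-3.12, 3.12], [-0.85, 1.88], [-1.08, 1.24], [-1.95, 2.15], [-1.57, 1.53], [-3.14, 3.14]. Speed limits (rad/s): [2.57, 2.57, 3.14, 3.14, 3.14, 3.14].

## Interface

Orientations are given as a unit quaternion [x, y, z, w].
In Python, from bench import ctrl gives the robot as it stands.
- The arm moves only by the tool apply_moves, never from a script. Its argument "motion" is a list of rows, each a list of 7 numbers: the finger opening in cm, from 0 to 8.54, then the shift along the world's x, y, z in cm, then the turn, a rotation vector about the world's x, y, z in rad. In form: [[gripper, tx, ty, tz, rx, ry, rz], ...]. A call has exactly 8 rows; each row shifts and turns the commanded pose from where the row before left it; what a row does not reach is not made up. A row lasts 1/8 s, in which the tool goes at most 62.5 mm and 10.7 degrees, less where a joint would pass 70% of its speed; a pose out of reach is approached as far as the arm can. A call is refused whole if a number of a shift passes 6.25 or a number of a turn 0.188, either way. A call with a gripper value outside its range is refused whole. The fingers move at their own pace and stop on an object; "grip_force" is the grip in N (left out, the last holds). Time passes only in rows, so rows that do not move let the fingers close, or fill a call up. It gives the time, the measured TCP pose, the force and the opening at its end, in the units of the state.
- ctrl.state(): the state, without advancing time (a new reading comes with each control period).
- ctrl.camera(name): name is "scene" or "top" or "wrist"; returns (picture, depth): 420x560x3 uint8, blue, green, red; 420x560 float32, m along the optical axis (not along the pixel's ray), 0 where there is no reading.
- ctrl.calibration(name): a dict with "mtx" (3x3 intrinsics, pixels), "origin" and "attitude" of the camera in the world. Camera axes: x right, y down, z forward; pixel columns grow to the right and rows downward; lengths in m; the calibration is good to about 2 mm. A picture is of the moment at which its call begins: read the wrist's pose just before it. calibration takes no time and is no camera call; for the wrist camera it gives the pose at the moment of the call.
- ctrl.close_job(): hands the job in, once; it reports no verdict.
Trained networks look in the newest picture that a camera, given by its name, has taken for a name from the list of things; names that differ only in an ending like _2 or _b are one class to them, and where a whole thing is asked for, a point or a joint stands for the part that bears it (a point fixed in the world has none). Each returns a list of dicts, best first, with "conf" (0 to 1); they miss things now and then, are a little off and sometimes report something else, mostly with a low value. They report only what shows in the picture. A call takes as long as a camera call.
- ctrl.trace(camera, name): "region" (420x560 bool, what is visible of it) and "rect" ([left, top, right, bottom] in pixels, round what is visible of it).
- ctrl.place_of(camera, name): "point" ([column, row] in pixels: a listed point, or the origin of a listed thing).
The state is a dict: "clock": time; "joints": joint angles; "joint_velocities": joint speeds; "joint_torque": joint torques, N m; "tcp_pos": TCP position; "eef_rot": TCP orientation; "ft_force": force on the tool from outside, world axes, zero at the start; "wrist_torque": the same for the moment, N m; "opening": finger opening in m.
Only numpy, scipy, OpenCV 4.12 (cv2) and the standard library are available. Lean on these libraries where they do the work, as an engineer would, in place of code of your own. Each camera call takes 0.05 s, during which the arm holds its last target.

## Task

The glaze sieve is off its four rubber buffers, and one of them has perished: pressed in by 4 mm, it pushes back with less than half the force of the others. Squeeze the buffers down by about 4 mm against the anvil to feel which it is, without ever leaning on one with more than 20 newtons, and do not condemn a buffer that you have not squeezed. Then stand the perished one upright in the aluminium scrap tray, leaving the three sound ones standing in their places and everything else undisturbed.

Things in the scene. Friction and masses are not known exactly. Their poses are not given: they have to be found in the camera images.
- buffer_1_mid (a point): one of four look-alike ribbed rubber buffers between steel plates, 57 mm tall, standing on the anvil. This point: its centre, 28.5 mm above the underside and below the top; z up its axis. Bottom plate 32 mm across, 5 mm thick; the lower rubber, 31 mm across, up to 35 mm above the underside, is firm: grasp there. Top plate 30 mm across. 0.1 to 0.18 kg. Only squeezing it tells its condition.
- buffer_2_mid (a point): one of four look-alike ribbed rubber buffers between steel plates, 57 mm tall, standing on the anvil. This point: its centre, 28.5 mm above the underside and below the top; z up its axis. Bottom plate 32 mm across, 5 mm thick; the lower rubber, 31 mm across, up to 35 mm above the underside, is firm: grasp there. Top plate 30 mm across. 0.1 to 0.18 kg. Only squeezing it tells its condition.
- buffer_3_mid (a point): one of four look-alike ribbed rubber buffers between steel plates, 57 mm tall, standing on the anvil. This point: its centre, 28.5 mm above the underside and below the top; z up its axis. Bottom plate 32 mm across, 5 mm thick; the lower rubber, 31 mm across, up to 35 mm above the underside, is firm: grasp there. Top plate 30 mm across. 0.1 to 0.18 kg. Only squeezing it tells its condition.
- buffer_4_mid (a point): one of four look-alike ribbed rubber buffers between steel plates, 57 mm tall, standing on the anvil. This point: its centre, 28.5 mm above the underside and below the top; z up its axis. Bottom plate 32 mm across, 5 mm thick; the lower rubber, 31 mm across, up to 35 mm above the underside, is firm: grasp there. Top plate 30 mm across. 0.1 to 0.18 kg. Only squeezing it tells its condition.
- buffer_1_cap (a joint): how far the top plate of buffer_1 is pressed down, m: 0 standing free, 0.010 solid. The rubber resists nearly in proportion to the depth and springs back when let go: a sound buffer takes about 3 N per mm (11 to 12.5 N at 4 mm), the perished one about 1.1 N per mm (4 to 5 N at 4 mm).
- buffer_2_cap (a joint): how far the top plate of buffer_2 is pressed down, m: 0 standing free, 0.010 solid. The rubber resists nearly in proportion to the depth and springs back when let go: a sound buffer takes about 3 N per mm (11 to 12.5 N at 4 mm), the perished one about 1.1 N per mm (4 to 5 N at 4 mm).
- buffer_3_cap (a joint): how far the top plate of buffer_3 is pressed down, m: 0 standing free, 0.010 solid. The rubber resists nearly in proportion to the depth and springs back when let go: a sound buffer takes about 3 N per mm (11 to 12.5 N at 4 mm), the perished one about 1.1 N per mm (4 to 5 N at 4 mm).
- buffer_4_cap (a joint): how far the top plate of buffer_4 is pressed down, m: 0 standing free, 0.010 solid. The rubber resists nearly in proportion to the depth and springs back when let go: a sound buffer takes about 3 N per mm (11 to 12.5 N at 4 mm), the perished one about 1.1 N per mm (4 to 5 N at 4 mm).
- anvil: squat iron anvil block, fixed, 100 mm (x) by 270 mm (y) at its foot, flat working face 90 by 258 mm, 42 mm above its origin, which is the centre of its underside on the table. The buffers stand in a loose row along its y axis, some 60 mm apart.
- scrap_tray: shallow aluminium scrap tray, fixed, 170 mm (x) by 150 mm (y), walls 3 mm thick and 22 mm high, inner floor 3 mm above its origin; origin at the centre of its underside on the table; open at the top. It stands to the left or the right of the anvil.
- tile_board: plain cedar board on the other side of the anvil, 190 by 150 mm, 14 mm thick, two glazed triangles lying on it; origin at the centre of its underside. Not needed for the job.
- triangle_1: sea-green glazed tile triangle, sides 52 mm, 12 mm thick, lying flat on the cedar board; origin at the centre of its underside. Bystander: leave it where it is.
- triangle_2: sea-green glazed tile triangle, sides 52 mm, 12 mm thick, lying flat on the cedar board; origin at the centre of its underside. Bystander: leave it where it is.
- triangle_3: sea-green glazed tile triangle, sides 52 mm, 12 mm thick, lying flat on the table in front of the anvil, towards the robot; origin at the centre of its underside. Bystander: leave it where it is.
- triangle_4: sea-green glazed tile triangle, sides 52 mm, 12 mm thick, lying flat on the table, at the far left; origin at the centre of its underside. Bystander: leave it where it is.
- bell: brass hand bell with an olive-wood grip, 68 mm in diameter, 110 mm tall, standing behind the anvil; origin at the centre of its underside. Bystander: leave it where it is.
- paddle: round olive-wood tamping paddle lying flat behind the anvil: disc 110 mm in diameter, 22 mm thick, handle reaching 181 mm from the disc's centre along its y axis; origin under the disc's centre. Bystander: leave it where it is.

How it is judged:
On the way:
1. the perished buffer, still standing on the anvil, is held squeezed by 3 to 6 mm (it is the one that then bears on the anvil with less than 8.8 N) (((value of joint buffer_1_cap between 0.003 and 0.006 m and contact force between buffer_1 and anvil between 2 and 8.8 N) or (value of joint buffer_2_cap between 0.003 and 0.006 m and contact force between buffer_2 and anvil between 2 and 8.8 N) or (value of joint buffer_3_cap between 0.003 and 0.006 m and contact force between buffer_3 and anvil between 2 and 8.8 N) or (value of joint buffer_4_cap between 0.003 and 0.006 m and contact force between buffer_4 and anvil between 2 and 8.8 N))), for 0.3 s.
At the end, for the whole second after the job is handed in: The weak buffer (its plate sags over 0.035 mm at rest, too little to see) stands upright, within 0.12 rad, on the scrap tray's floor, its axis 15 mm or more inside the walls; the other three stand upright on the anvil, within 20 mm of where they stood; all at rest (((value of joint buffer_1_cap above 3.5e-05 m and x of buffer_1_mid in the frame of scrap_tray between -0.066 and 0.066 m and y of buffer_1_mid in the frame of scrap_tray between -0.056 and 0.056 m and z of buffer_1_mid in the frame of scrap_tray between 0.027 and 0.036 m and angle between each of buffer_1_mid, buffer_2_mid, buffer_3_mid, buffer_4_mid's own z axis and vertical below 0.12 rad and linear speed of each of buffer_1, buffer_2, buffer_3, buffer_4 below 0.02 m/s and distance of each of buffer_2_mid, buffer_3_mid, buffer_4_mid from where it was at the start of the episode below 0.02 m and z of each of buffer_2_mid, buffer_3_mid, buffer_4_mid in the frame of anvil above 0.066 m) or (value of joint buffer_2_cap above 3.5e-05 m and x of buffer_2_mid in the frame of scrap_tray between -0.066 and 0.066 m and y of buffer_2_mid in the frame of scrap_tray between -0.056 and 0.056 m and z of buffer_2_mid in the frame of scrap_tray between 0.027 and 0.036 m and angle between each of buffer_2_mid, buffer_1_mid, buffer_3_mid, buffer_4_mid's own z axis and vertical below 0.12 rad and linear speed of each of buffer_2, buffer_1, buffer_3, buffer_4 below 0.02 m/s and distance of each of buffer_1_mid, buffer_3_mid, buffer_4_mid from where it was at the start of the episode below 0.02 m and z of each of buffer_1_mid, buffer_3_mid, buffer_4_mid in the frame of anvil above 0.066 m) or (value of joint buffer_3_cap above 3.5e-05 m and x of buffer_3_mid in the frame of scrap_tray between -0.066 and 0.066 m and y of buffer_3_mid in the frame of scrap_tray between -0.056 and 0.056 m and z of buffer_3_mid in the frame of scrap_tray between 0.027 and 0.036 m and angle between each of buffer_3_mid, buffer_1_mid, buffer_2_mid, buffer_4_mid's own z axis and vertical below 0.12 rad and linear speed of each of buffer_3, buffer_1, buffer_2, buffer_4 below 0.02 m/s and distance of each of buffer_1_mid, buffer_2_mid, buffer_4_mid from where it was at the start of the episode below 0.02 m and z of each of buffer_1_mid, buffer_2_mid, buffer_4_mid in the frame of anvil above 0.066 m) or (value of joint buffer_4_cap above 3.5e-05 m and x of buffer_4_mid in the frame of scrap_tray between -0.066 and 0.066 m and y of buffer_4_mid in the frame of scrap_tray between -0.056 and 0.056 m and z of buffer_4_mid in the frame of scrap_tray between 0.027 and 0.036 m and angle between each of buffer_4_mid, buffer_1_mid, buffer_2_mid, buffer_3_mid's own z axis and vertical below 0.12 rad and linear speed of each of buffer_4, buffer_1, buffer_2, buffer_3 below 0.02 m/s and distance of each of buffer_1_mid, buffer_2_mid, buffer_3_mid from where it was at the start of the episode below 0.02 m and z of each of buffer_1_mid, buffer_2_mid, buffer_3_mid in the frame of anvil above 0.066 m))); the robot touches nothing.
It fails at once if a buffer is pressed against the anvil with more than 20 N beyond its own weight (contact force between any of buffer_1, buffer_2, buffer_3, buffer_4 and anvil above 22 N).
It fails at once if a glazed triangle, the bell or the paddle is pushed more than 20 mm or the bell is tipped (distance of any of triangle_1, triangle_2, triangle_3, triangle_4, bell, paddle from where it was at the start of the episode above 0.02 m or angle between bell's own z axis and vertical above 0.5 rad).
It also fails if it takes over 67 s, if anything falls off the work surface, if the arm or the gripper's body presses on something with over 40 N, if the wrist force passes 120 N, or if a joint passes its speed limit or range.

## Working session

There is one attempt and no reset: what is moved stays moved. The work goes in short steps, Python scripts to look and compute and a tool call to move; the robot and the scene stay as the last step left them, time stands still between calls to the robot, and variables do not carry over. Pictures are saved under pics/ and viewed, and the job is handed in when it is done.

Besides the shell and the picture viewer there is one more tool, called after "Request:" by a JSON object that holds its "op" and its "data", one argument or row to a line. apply_moves: Moves the arm, as the interface text tells. Its arguments: {"type":"object","properties":{"motion":{"type":"array","items":{"type":"array","items":{"type":"number"}}},"grip_force":{"type":"number"}},"required":["motion"]}

```bash
mkdir -p pics; ls; cat > h.py <<'E'
import numpy as np,cv2
from bench import ctrl
def w(cam,px,d,cal=None):
    c=cal or ctrl.calibration(cam);K=np.array(c["mtx"]);R=np.array(c["attitude"])
    p=np.linalg.inv(K)@np.array([px[0],px[1],1.])*d
    if R.shape!=(3,3):
        from scipy.spatial.transform import Rotation as Q
        R=Q.from_quat(R.ravel()).as_matrix()
    return R@p+np.array(c["origin"])
def rayz(cam,px,z):
    o=np.array(ctrl.calibration(cam)["origin"]);d=w(cam,px,1.)-o
    return o+d*(z-o[2])/d[2]
E
python3 - <<'E'
from h import *
print(ctrl.state(),ctrl.tip_extent)
for n in["top","scene"]:
    im,d=ctrl.camera(n);cv2.imwrite(f"pics/{n}0.png",im);print(n,ctrl.calibration(n))
    np.save(n+"_d.npy",d)
    for t in["buffer_1_mid","scrap_tray","anvil","tile_board"]:
        for r in ctrl.place_of(n,t): print(n,t,np.round(r["point"],1),round(r["conf"],2))
E
```

```text
pics
{'clock': 0.0, 'joints': array([ 1.06563428e+00,  2.77121399e-01, -2.79100820e-02,  1.26799487e+00,
        6.37358353e-06,  1.46743879e+00]), 'joint_velocities': array([ 0.00042522, -0.0007323 ,  0.00177038, -0.00091847, -0.00074092,
       -0.0021054 ]), 'joint_torque': array([ 9.29661328e-04, -4.45505762e+01,  2.95203871e+01,  1.63206132e-02,
       -8.01362535e-05, -6.68477007e-07]), 'tcp_pos': array([0.24403233, 0.57455101, 0.23815313]), 'eef_rot': array([ 1.99553403e-01,  9.79886318e-01, -1.06284262e-03, -3.37083252e-04]), 'ft_force': array([ 0.21760243, -0.79151686,  0.06878444]), 'wrist_torque': array([ 0.01639429, -0.03804972, -0.01148277]), 'opening': 0.08550059017423979} 0.008
top {'mtx': array([[522.60878596,   0.        , 276.06812179],
       [  0.        , 522.60878596, 213.33839503],
       [  0.        ,   0.        ,   1.        ]]), 'origin': array([ 0.48161208, -0.01771385,  1.09198581]), 'attitude': array([-0.70540942,  0.70685915, -0.03309274,  0.04065164])}
top buffer_1_mid [247.6 216.5] 0.69
top scrap_tray [130.2 229.1] 0.58
top tile_board [416.2 264.9] 0.75
scene {'mtx': array([[399.98333484,   0.        , 279.95118738],
       [  0.        , 399.98333484, 208.50007279],
       [  0.        ,   0.        ,   1.        ]]), 'origin': array([0.93818376, 0.50039003, 0.62910333]), 'attitude': array([ 0.28140292,  0.86847945, -0.38801217, -0.12650061])}
scene buffer_1_mid [186.9 229.5] 0.48
scene scrap_tray [387.6 329.4] 0.77
scene anvil [272.6 222.2] 0.79
scene tile_board [245.5 156.1] 0.94
```

View pics/top0.png

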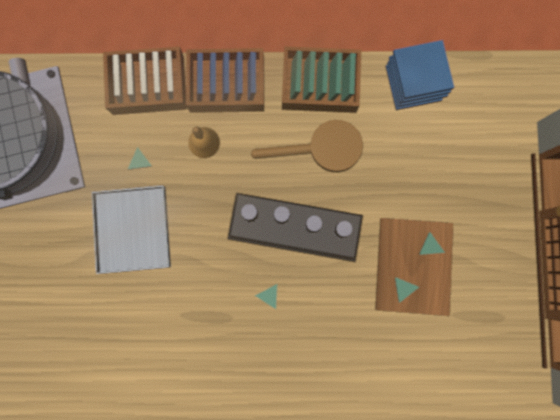

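View pics/scene0.png

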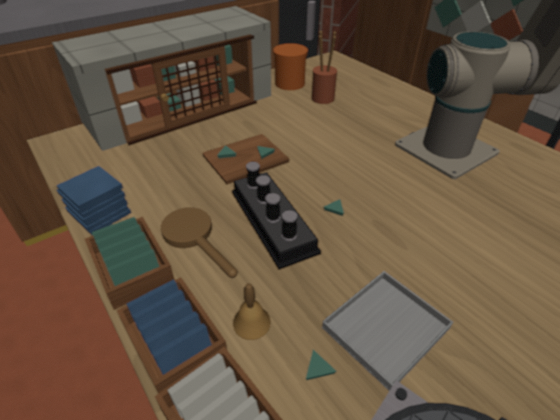

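The top view shows four buffer tops at about (249,212), (282,214), (314,223) and (344,229) on the dark anvil. The tray is on the left at (131,230) and the board on the right. I'll measure them with the depth image.

```bash
python3 - <<'E'
from h import *
from scipy import ndimage
d=np.load("top_d.npy")
c=ctrl.calibration("top")
v,u=np.mgrid[0:420,0:560]
from scipy.spatial.transform import Rotation as Q
R=Q.from_quat(c["attitude"]).as_matrix();K=c["mtx"]
P=np.stack([(u-K[0,2])/K[0,0]*d,(v-K[1,2])/K[1,1]*d,d],-1)@R.T+c["origin"]
z=P[...,2]
print("table z",np.median(z[300:400,100:500]))
roi=np.zeros_like(z,bool);roi[185:265,220:370]=1
m=roi&(z>0.085)&(d>0);L,n=ndimage.label(m)
for i in range(1,n+1):
    k=L==i
    if k.sum()>30: print(k.sum(),np.round(P[k].mean(0),4),np.median(z[k]), (P[k].min(0)+P[k].max(0))/2, u[k].mean(),v[k].mean())
k=roi&(abs(z-.042)<.006);rr=cv2.minAreaRect(P[k][:,:2].astype(np.float32)*1000);print("anvil",rr,np.median(z[k]))
r2=np.zeros_like(roi);r2[180:280,85:180]=1
k=r2&(z>0.013)&(z<.04);rr=cv2.minAreaRect(P[k][:,:2].astype(np.float32)*1000);print("tray",rr)
k=r2&(z>-.01); print(np.median(z[225:235,120:140]))
r=ctrl.trace("top","buffer_1_mid")
for a in r: print(a["rect"],a["conf"])
# grips: bell height region
for nm,(a,b,e,f) in dict(bell=(120,165,180,225),paddle=(115,175,245,370)).items():
    q=P[a:b,e:f];s=q[...,2]>.012;print(nm,q[s].min(0),q[s].max(0))
E
```

```text
table z 0.0005875984718536342
191 [0.5888 0.0444 0.0992] 0.0993502010281273 [0.58917522 0.04473251 0.09801593] 249.10994764397907 211.73821989528795
189 [ 0.5845 -0.0181  0.0991] 0.09925083527064082 [ 0.58444414 -0.01850278  0.09689877] 281.8201058201058 213.8941798941799
193 [ 0.5664 -0.0797  0.099 ] 0.09913529027238677 [ 0.56613154 -0.08044863  0.09732866] 314.139896373057 223.2538860103627
199 [ 0.5561 -0.1368  0.099 ] 0.09911717780570373 [ 0.55640291 -0.13723385  0.0956695 ] 344.2462311557789 228.57788944723617
anvil ((566.872314453125, -46.01751708984375), (258.0901794433594, 90.4097900390625), 79.72960662841797) 0.042495956140234936
tray ((562.4618530273438, 294.60821533203125), (170.55963134765625, 151.84889221191406), 5.05131721496582)
0.0032651043199134477
[241.0, 207.7, 261.5, 224.2] 0.81
[305.9, 215.9, 321.0, 232.2] 0.61
bell [ 0.48161208 -0.01771385  0.01204968] [0.77885061 0.17505805 1.09198581]
paddle [ 0.48161208 -0.18635559  0.0121775 ] [0.79113949 0.04621576 1.09198581]
```

Request:
{"op": "apply_moves", "data": {
  "motion": [
    [0, 2.9, -4.4, 0, 0, 0, -0.169],
    [0, 2.9, -4.4, 0, 0, 0, -0.169],
    [0, 2.9, -4.4, 0, 0, 0, -0.169],
    [0, 2.9, -4.4, 0, 0, 0, -0.169],
    [0, 2.9, -4.4, 0, 0, 0, -0.169],
    [0, 2.9, -4.4, 0, 0, 0, -0.169],
    [0, 2.9, -4.4, 0, 0, 0, -0.169],
    [0, 2.9, -4.4, 0, 0, 0, -0.169]
  ],
  "grip_force": 40
}}

```text
clock: 1.55
tcp_pos: [0.4773, 0.2218, 0.2397]
eef_rot: [0.771, 0.637, 0.0, 0.0]
ft_force: [0.2, -0.4, -0.3]
opening: 0.0002
```

Request:
{"op": "apply_moves", "data": {
  "motion": [
    [0, 2.23, -3.55, -1.6, 0, 0, 0],
    [0, 2.23, -3.55, -1.6, 0, 0, 0],
    [0, 2.23, -3.55, -1.6, 0, 0, 0],
    [0, 2.23, -3.55, -1.6, 0, 0, 0],
    [0, 2.23, -3.55, -1.6, 0, 0, 0],
    [0, 0, 0, -1.8, 0, 0, 0],
    [0, 0, 0, -1.8, 0, 0, 0],
    [0, 0, 0, 0, 0, 0, 0]
  ]
}}

```text
clock: 2.55
tcp_pos: [0.5855, 0.0467, 0.1212]
eef_rot: [0.768, 0.64, -0.002, -0.002]
ft_force: [1.2, -0.6, -1.0]
opening: 0.0001
```

Request:
{"op": "apply_moves", "data": {
  "motion": [
    [0, 0.3, -0.2, 0, 0, 0, 0],
    [0, 0, 0, -0.4, 0, 0, 0],
    [0, 0, 0, -0.3, 0, 0, 0],
    [0, 0, 0, -0.3, 0, 0, 0],
    [0, 0, 0, -0.2, 0, 0, 0],
    [0, 0, 0, -0.2, 0, 0, 0],
    [0, 0, 0, 0, 0, 0, 0],
    [0, 0, 0, 0, 0, 0, 0]
  ]
}}

```text
clock: 3.55
tcp_pos: [0.591, 0.0437, 0.1094]
eef_rot: [0.769, 0.64, 0.0, 0.0]
ft_force: [0.7, 0.4, 0.0]
opening: -0.0
```

Request:
{"op": "apply_moves", "data": {
  "motion": [
    [0, 0, 0, -0.1, 0, 0, 0],
    [0, 0, 0, -0.1, 0, 0, 0],
    [0, 0, 0, -0.1, 0, 0, 0],
    [0, 0, 0, -0.1, 0, 0, 0],
    [0, 0, 0, 0, 0, 0, 0],
    [0, 0, 0, 0, 0, 0, 0],
    [0, 0, 0, 0, 0, 0, 0],
    [0, 0, 0, 0, 0, 0, 0]
  ]
}}

```text
clock: 4.55
tcp_pos: [0.5911, 0.0437, 0.1055]
eef_rot: [0.769, 0.64, 0.0, 0.0]
ft_force: [-0.2, -0.3, 5.0]
opening: 0.0001
```

Request:
{"op": "apply_moves", "data": {
  "motion": [
    [0, 0, 0, -0.1, 0, 0, 0],
    [0, 0, 0, -0.1, 0, 0, 0],
    [0, 0, 0, 0, 0, 0, 0],
    [0, 0, 0, 0, 0, 0, 0],
    [0, 0, 0, 0, 0, 0, 0],
    [0, 0, 0, 0, 0, 0, 0],
    [0, 0, 0, 0, 0, 0, 0],
    [0, 0, 0, 0, 0, 0, 0]
  ]
}}

```text
clock: 5.55
tcp_pos: [0.5914, 0.0437, 0.1043]
eef_rot: [0.769, 0.64, 0.0, 0.0]
ft_force: [-1.8, -0.5, 8.7]
opening: 0.0001
```

Request:
{"op": "apply_moves", "data": {
  "motion": [
    [0, 0, 0, 1.8, 0, 0, 0],
    [0, -0.35, -3.1, 0, 0, 0, 0],
    [0, -0.35, -3.1, 0, 0, 0, 0],
    [0, 0, 0, 0, 0, 0, 0],
    [0, 0, 0, -0.8, 0, 0, 0],
    [0, 0, 0, -0.6, 0, 0, 0],
    [0, 0, 0, -0.2, 0, 0, 0],
    [0, 0, 0, -0.1, 0, 0, 0]
  ]
}}

```text
clock: 6.55
tcp_pos: [0.584, -0.0176, 0.1048]
eef_rot: [0.768, 0.64, 0.0, -0.0]
ft_force: [-2.1, -0.0, 5.9]
opening: 0.0003
```

Request:
{"op": "apply_moves", "data": {
  "motion": [
    [0, 0, 0, -0.05, 0, 0, 0],
    [0, 0, 0, -0.05, 0, 0, 0],
    [0, 0, 0, -0.05, 0, 0, 0],
    [0, 0, 0, -0.05, 0, 0, 0],
    [0, 0, 0, 0, 0, 0, 0],
    [0, 0, 0, 0, 0, 0, 0],
    [0, 0, 0, 0, 0, 0, 0],
    [0, 0, 0, 0, 0, 0, 0]
  ]
}}

```text
clock: 7.55
tcp_pos: [0.5842, -0.0176, 0.1039]
eef_rot: [0.768, 0.64, 0.0, 0.0]
ft_force: [-2.5, 0.4, 9.0]
opening: -0.0002
```

Request:
{"op": "apply_moves", "data": {
  "motion": [
    [0, 0, 0, 1.8, 0, 0, 0],
    [0, -0.9, -3.1, 0, 0, 0, 0],
    [0, -0.9, -3.1, 0, 0, 0, 0],
    [0, 0, 0, 0, 0, 0, 0],
    [0, 0, 0, -0.8, 0, 0, 0],
    [0, 0, 0, -0.6, 0, 0, 0],
    [0, 0, 0, -0.1, 0, 0, 0],
    [0, 0, 0, -0.1, 0, 0, 0]
  ]
}}

```text
clock: 8.55
tcp_pos: [0.5661, -0.0796, 0.1044]
eef_rot: [0.768, 0.64, 0.0, -0.0]
ft_force: [-0.4, 1.4, 3.5]
opening: 0.0001
```

Request:
{"op": "apply_moves", "data": {
  "motion": [
    [0, 0, 0, -0.1, 0, 0, 0],
    [0, 0, 0, -0.05, 0, 0, 0],
    [0, 0, 0, -0.05, 0, 0, 0],
    [0, 0, 0, 0, 0, 0, 0],
    [0, 0, 0, 0, 0, 0, 0],
    [0, 0, 0, 0, 0, 0, 0],
    [0, 0, 0, 0, 0, 0, 0],
    [0, 0, 0, 0, 0, 0, 0]
  ]
}}

```text
clock: 9.55
tcp_pos: [0.5661, -0.0802, 0.1026]
eef_rot: [0.769, 0.64, 0.0, 0.0]
ft_force: [-0.6, 2.6, 4.8]
opening: -0.0003
```

Buffer c gives 4.8 N at about 4.4 mm, so it looks perished. I'll confirm by squeezing the fourth as well.

Request:
{"op": "apply_moves", "data": {
  "motion": [
    [0, 0, 0, 1.8, 0, 0, 0],
    [0, -0.5, -2.85, 0, 0, 0, 0],
    [0, -0.5, -2.85, 0, 0, 0, 0],
    [0, 0, 0, 0, 0, 0, 0],
    [0, 0, 0, -0.8, 0, 0, 0],
    [0, 0, 0, -0.4, 0, 0, 0],
    [0, 0, 0, -0.2, 0, 0, 0],
    [0, 0, 0, 0, 0, 0, 0]
  ]
}}

```text
clock: 10.55
tcp_pos: [0.5558, -0.1367, 0.1064]
eef_rot: [0.769, 0.64, -0.0, -0.0]
ft_force: [-0.8, 0.4, 1.8]
opening: -0.0002
```

Request:
{"op": "apply_moves", "data": {
  "motion": [
    [0, 0, 0, -0.1, 0, 0, 0],
    [0, 0, 0, -0.1, 0, 0, 0],
    [0, 0, 0, -0.05, 0, 0, 0],
    [0, 0, 0, 0, 0, 0, 0],
    [0, 0, 0, 0, 0, 0, 0],
    [0, 0, 0, 0, 0, 0, 0],
    [0, 0, 0, 0, 0, 0, 0],
    [0, 0, 0, 0, 0, 0, 0]
  ]
}}

```text
clock: 11.55
tcp_pos: [0.5563, -0.1372, 0.1049]
eef_rot: [0.769, 0.64, 0.0, 0.0]
ft_force: [-2.6, 2.2, 7.0]
opening: 0.0002
```

Request:
{"op": "apply_moves", "data": {
  "motion": [
    [0, 0, 0, 3, 0, 0, 0],
    [0, 0, 0, 3, 0, 0, 0],
    [8.5, 0.5, 2.85, 0, 0, 0, 0],
    [8.5, 0.5, 2.85, 0, 0, 0, 0],
    [8.5, 0, 0, 0, 0, 0, 0],
    [8.5, 0, 0, 0, 0, 0, 0],
    [8.5, 0, 0, 0, 0, 0, 0],
    [8.5, 0, 0, 0, 0, 0, 0]
  ]
}}

```text
clock: 12.55
tcp_pos: [0.5659, -0.081, 0.1637]
eef_rot: [0.769, 0.639, -0.0, 0.0]
ft_force: [-0.5, 0.1, 1.1]
opening: 0.0848
```

```bash
python3 - <<'E'
from h import *
from scipy import ndimage
from scipy.spatial.transform import Rotation as Q
s=ctrl.state();print(s["tcp_pos"],s["opening"])
c=ctrl.calibration("wrist")
im,d=ctrl.camera("wrist");cv2.imwrite("pics/w1.png",im)
v,u=np.mgrid[0:420,0:560];R=Q.from_quat(c["attitude"]).as_matrix();K=c["mtx"]
P=np.stack([(u-K[0,2])/K[0,0]*d,(v-K[1,2])/K[1,1]*d,d],-1)@R.T+c["origin"]
z=P[...,2]
m=(z>0.092)&(z<.105)&(d>0);L,n=ndimage.label(m)
for i in range(1,n+1):
    k=L==i
    if k.sum()>200: print(k.sum(),np.round(P[k].mean(0),4),np.round((P[k].min(0)+P[k].max(0))/2,4), u[k].mean(),v[k].mean())
E
```

```text
[ 0.56586152 -0.08098893  0.16372573] 0.08475748224454935
1839 [0.5882 0.0404 0.0998] [0.5889 0.0407 0.0973] 276.31973898858075 17.00326264274062
2039 [ 0.5848 -0.0171  0.1001] [ 0.5848 -0.0173  0.0973] 288.83570377636096 127.85335948994606
1642 [ 0.5668 -0.0779  0.0997] [ 0.5666 -0.0793  0.097 ] 277.68087697929354 227.9993909866017
1395 [ 0.5566 -0.1342  0.0993] [ 0.5561 -0.1365  0.097 ] 278.1146953405018 303.6974910394265
```

View pics/w1.png

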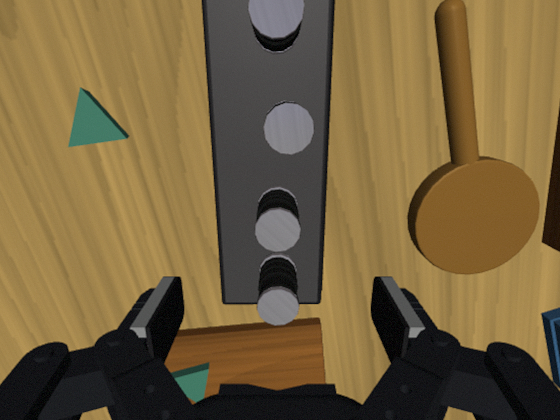

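Request:
{"op": "apply_moves", "data": {
  "motion": [
    [7, 0.05, 0.2, -2.5, 0, 0, 0],
    [6, 0, 0, -2.5, 0, 0, 0],
    [6, 0, 0, -2, 0, 0, 0],
    [6, 0, 0, -1.5, 0, 0, 0],
    [6, 0, 0, -1.5, 0, 0, 0],
    [6, 0, 0, -1.0, 0, 0, 0],
    [6, 0, 0, 0, 0, 0, 0],
    [6, 0, 0, 0, 0, 0, 0]
  ]
}}

```text
clock: 13.6
tcp_pos: [0.567, -0.0784, 0.0543]
eef_rot: [0.769, 0.64, 0.0, 0.0]
ft_force: [0.5, 1.0, 0.4]
opening: 0.0602
```

Request:
{"op": "apply_moves", "data": {
  "motion": [
    [3.8, 0, 0, 0, 0, 0, 0],
    [3.8, 0, 0, 0, 0, 0, 0],
    [3.3, 0, 0, 0, 0, 0, 0],
    [2.8, 0, 0, 0, 0, 0, 0],
    [2.5, 0, 0, 0, 0, 0, 0],
    [2.5, 0, 0, 0, 0, 0, 0],
    [2.5, 0, 0, 0, 0, 0, 0],
    [2.5, 0, 0, 0, 0, 0, 0]
  ],
  "grip_force": 40
}}

```text
clock: 14.6
tcp_pos: [0.5667, -0.0783, 0.0542]
eef_rot: [0.769, 0.64, 0.0, 0.0]
ft_force: [-1.4, 0.6, 5.7]
opening: 0.0302
```

Request:
{"op": "apply_moves", "data": {
  "motion": [
    [2.5, 0, 0, 0.5, 0, 0, 0],
    [2.5, 0, 0, 1, 0, 0, 0],
    [2.5, 0, 0, 2, 0, 0, 0],
    [2.5, 0, 0, 2.5, 0, 0, 0],
    [2.5, 0, 0, 2.5, 0, 0, 0],
    [2.5, 0, 0, 1.5, 0, 0, 0],
    [2.5, 0, 0, 0, 0, 0, 0],
    [2.5, 0, 0, 0, 0, 0, 0]
  ]
}}

```text
clock: 15.6
tcp_pos: [0.5656, -0.0781, 0.1529]
eef_rot: [0.769, 0.64, -0.001, -0.001]
ft_force: [0.5, 0.0, -1.5]
opening: 0.0302
```

```bash
python3 - <<'E'
from h import *
im,d=ctrl.camera("scene");cv2.imwrite("pics/s2.png",im)
E
```

```text
(no output)
```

View pics/s2.png

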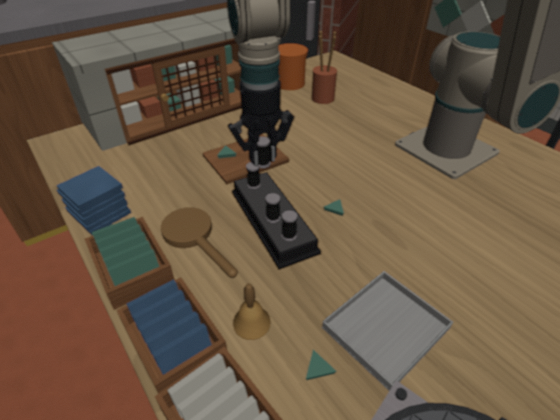

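The buffer is held upright in the jaws at (262,152). The other three still stand on the anvil. Next I'll carry it to the tray.

Request:
{"op": "apply_moves", "data": {
  "motion": [
    [2.5, 0, 3, 0, 0, 0, 0],
    [2.5, -0.1, 5, 0, 0, 0, 0],
    [2.5, 0, 5.5, 0, 0, 0, 0],
    [2.5, -0.1, 5.5, 0, 0, 0, 0],
    [2.5, 0, 5.5, 0, 0, 0, 0],
    [2.5, -0.1, 5.5, 0, 0, 0, 0],
    [2.5, 0, 4.5, 0, 0, 0, 0],
    [2.5, 0, 2.8, 0, 0, 0, 0]
  ]
}}

```text
clock: 16.65
tcp_pos: [0.5623, 0.2967, 0.1522]
eef_rot: [0.768, 0.64, -0.001, -0.0]
ft_force: [0.1, -0.3, -1.2]
opening: 0.0301
```

Request:
{"op": "apply_moves", "data": {
  "motion": [
    [2.5, 0, 0, -1.5, 0, 0, 0],
    [2.5, 0, 0, -2.5, 0, 0, 0],
    [2.5, 0, 0, -2.5, 0, 0, 0],
    [2.5, 0, 0, -2.5, 0, 0, 0],
    [2.5, 0, 0, -1.5, 0, 0, 0],
    [2.5, 0, 0, -1, 0, 0, 0],
    [2.5, 0, 0, -0.5, 0, 0, 0],
    [2.5, 0, 0, 0, 0, 0, 0]
  ]
}}

```text
clock: 17.65
tcp_pos: [0.5637, 0.2947, 0.034]
eef_rot: [0.769, 0.64, 0.0, 0.0]
ft_force: [-0.3, -0.3, -1.9]
opening: 0.0299
```

Request:
{"op": "apply_moves", "data": {
  "motion": [
    [2.5, 0, 0, -0.6, 0, 0, 0],
    [2.5, 0, 0, -0.5, 0, 0, 0],
    [2.5, 0, 0, -0.3, 0, 0, 0],
    [2.5, 0, 0, -0.2, 0, 0, 0],
    [2.5, 0, 0, -0.1, 0, 0, 0],
    [2.5, 0, 0, -0.1, 0, 0, 0],
    [2.5, 0, 0, 0, 0, 0, 0],
    [2.5, 0, 0, 0, 0, 0, 0]
  ]
}}

```text
clock: 18.65
tcp_pos: [0.5635, 0.2948, 0.0159]
eef_rot: [0.769, 0.64, 0.0, 0.0]
ft_force: [-0.2, 0.3, -1.9]
opening: 0.0295
```

Request:
{"op": "apply_moves", "data": {
  "motion": [
    [2.5, 0, 0, -0.05, 0, 0, 0],
    [2.5, 0, 0, -0.05, 0, 0, 0],
    [2.5, 0, 0, -0.05, 0, 0, 0],
    [2.5, 0, 0, 0, 0, 0, 0],
    [2.5, 0, 0, 0, 0, 0, 0],
    [2.5, 0, 0, 0, 0, 0, 0],
    [2.5, 0, 0, 0, 0, 0, 0],
    [2.5, 0, 0, 0, 0, 0, 0]
  ]
}}

```text
clock: 19.65
tcp_pos: [0.5635, 0.2948, 0.0153]
eef_rot: [0.769, 0.64, 0.0, 0.0]
ft_force: [-2.7, -1.0, 4.8]
opening: 0.0302
```

It has touched down at 4.8 N. Now I'll release slowly and back off upward.

Request:
{"op": "apply_moves", "data": {
  "motion": [
    [3.2, 0, 0, 0.05, 0, 0, 0],
    [3.6, 0, 0, 0, 0, 0, 0],
    [4.2, 0, 0, 0, 0, 0, 0],
    [5, 0, 0, 0, 0, 0, 0],
    [6, 0, 0, 0, 0, 0, 0],
    [6.5, 0, 0, 0, 0, 0, 0],
    [6.5, 0, 0, 0.5, 0, 0, 0],
    [6.5, 0, 0, 1.5, 0, 0, 0]
  ]
}}

```text
clock: 20.65
tcp_pos: [0.5626, 0.2944, 0.0347]
eef_rot: [0.769, 0.64, -0.001, -0.0]
ft_force: [0.9, 0.7, 0.5]
opening: 0.0652
```

Request:
{"op": "apply_moves", "data": {
  "motion": [
    [6.5, 0, 0, 2.5, 0, 0, 0],
    [6.5, 0, 0, 3.5, 0, 0, 0],
    [6.5, 0, 0, 4, 0, 0, 0],
    [6.5, 0, 0, 4, 0, 0, 0],
    [6.5, -5, 2, 1, 0, 0, 0],
    [6.5, -5, 3, 0, 0, 0, 0],
    [6.5, -5, 3, 0, 0, 0, 0],
    [6.5, 0, 0, 0, 0, 0, 0]
  ]
}}

```text
clock: 21.65
tcp_pos: [0.4102, 0.3761, 0.1861]
eef_rot: [0.767, 0.641, 0.0, -0.0]
ft_force: [0.8, -1.2, 0.6]
opening: 0.0648
```

```bash
python3 - <<'E'
from h import *
from scipy import ndimage
from scipy.spatial.transform import Rotation as Q
s=ctrl.state();print(s["clock"],s["tcp_pos"],s["ft_force"])
im,d=ctrl.camera("scene");cv2.imwrite("pics/s3.png",im)
im,d=ctrl.camera("top");cv2.imwrite("pics/t3.png",im)
c=ctrl.calibration("top")
v,u=np.mgrid[0:420,0:560];R=Q.from_quat(c["attitude"]).as_matrix();K=c["mtx"]
P=np.stack([(u-K[0,2])/K[0,0]*d,(v-K[1,2])/K[1,1]*d,d],-1)@R.T+c["origin"]
z=P[...,2]
for lo,hi in((.085,.105),(.05,.07)):
  m=(z>lo)&(z<hi)&(d>0);m[:185]=0;m[275:]=0;m[:,:90]=0;m[:,365:]=0
  L,n=ndimage.label(m)
  for i in range(1,n+1):
    k=L==i
    if k.sum()>30: print(k.sum(),np.round(P[k].mean(0),4),round(float(np.median(z[k])),4),u[k].mean(),v[k].mean())
E
```

```text
21.65 [0.41015711 0.37610432 0.1861148 ] [ 0.80295608 -1.19030066  0.61755988]
190 [0.5888 0.0443 0.0993] 0.0992 249.1315789473684 211.74736842105264
189 [ 0.5845 -0.0181  0.0991] 0.0993 281.8201058201058 213.8941798941799
199 [ 0.5561 -0.1368  0.0994] 0.0993 344.2462311557789 228.57788944723617
185 [0.5633 0.292  0.0598] 0.0598 125.75135135135135 226.96216216216217
```

View pics/s3.png

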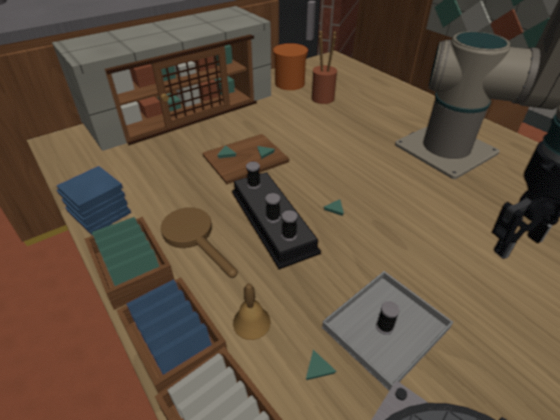

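View pics/t3.png

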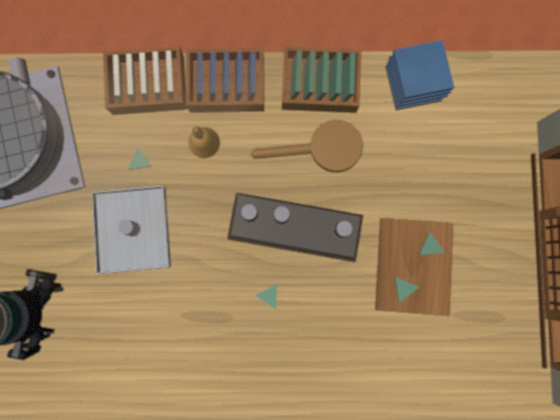

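The perished buffer stands upright in the middle of the tray: (126,227) in the top view, (388,317) in the scene view. The other three are where they were, and the bystanders haven't moved.

```bash
python3 -c "
from bench import ctrl
print(ctrl.close_job())"
```

```text
the job is handed in; nothing more can be done
None
```

The perished buffer now stands upright in the middle of the scrap tray, and the job is handed in at about 22 s of the 67 s allowed.

I squeezed all four buffers with the closed fingertips, counted here from the left end of the row as seen from the robot. Depths are taken from an estimated contact height:

| Buffer | Depth | Force | Stiffness | Verdict |
|---|---|---|---|---|
| 1st | about 2.7 mm | 8.7 N | about 3 N/mm | sound |
| 2nd | about 3.1 mm | 9.0 N | about 3 N/mm | sound |
| 3rd | about 4.4 mm | 4.8 N | about 1.1 N/mm | perished |
| 4th | about 2.1 mm | 7.0 N | about 3.5 N/mm | sound |

- **Shallower squeezes:** I stopped the three sound buffers short of 4 mm because their stiffness was already clear. The perished one was held past 4 mm for about 0.6 s. No reading at the end of a move went above 9 N.
- **Last checks:** the depth image put the perished buffer's top 59.8 mm above the table, as expected for standing on the tray floor, and about 3 mm from the tray's centre. The three sound buffers read within 0.1 mm of their starting positions in x and y.
- **Surroundings:** the triangles, bell and paddle looked unmoved in the pictures; I did not measure them. The gripper was clear of everything at hand-in.
- **Failures:** no check failed or disagreed.

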